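# Shut the draft-shield lid and tare the balance with its touch-free sensor

### The job

Tare the balance with the small beaker standing on its pan: with the fingertips slide the glass lid of the draft shield gently fully shut by its upright grip, then point straight down at the square touch-free sensor, the fingertips centred about two centimetres above its window, and stay there for two seconds without touching it before taking the hand well away. Do not point at or pass low over the round sensor, which prints, and do not touch that one either. Nothing is picked up, and the beaker on the pan and the other things on the bench stay where they are.

Things in the scene. Friction and masses are not known exactly. Their poses are not given: they have to be found in the camera images.
- balance: Laboratory balance, fixed to the bench, light grey and white, 350 mm deep (its x), 195 mm wide (its y). Origin: centre of its underside, on the bench. Its sloped operating panel is at its -x end, facing the robot; behind it stands the weighing chamber with glass walls, and behind that (+x) a white rear housing 174 mm high. A sliding glass lid, its top face 182 mm above the bench, covers the chamber; x of the balance is the direction in which the lid opens.
- lid (a joint): How far the lid of the balance is open, in m: 0 fully shut, 0.13 fully open; it grows as the lid slides back along the balance's +x, away from the robot. It starts part open. It slides stiffly (a push of about 1 to 2 N), stays where it is left, and has a firm stop at 0.
- lid_handle (a point): Centre of the top edge of the lid's grip, moving with the lid: a grey upright strip 80 mm long across the lid (along the balance's y), 10 mm thick along x, standing 26 mm above the glass, 208 mm above the bench at its top. Its axes are those of the balance. The lid's flat glass extends 154 mm behind it (+x), so that fingertips can be set down behind the strip and draw it towards -x.
- pan (a point): Centre of the top of the weighing pan, 78 mm above the bench, inside the chamber; the pan is a steel square of 120 mm.
- beaker: Small glass beaker, 42 mm in diameter, 60 mm high, standing loose on the pan inside the chamber; origin: centre of its underside. It must stay there.
- tare_window (a point): Centre of the window on top of the square touch-free sensor that tares the balance, 24 mm above the bench, z up. The sensor is a fixed white block 64 x 64 mm, 24 mm high, with a square black window of 40 mm; it stands on the bench to the left or to the right of the balance.
- tare_sensor: The same square sensor; origin: centre of its underside, on the bench.
- print_window (a point): Centre of the window on top of the round touch-free sensor that prints, 24 mm above the bench, z up. A fixed white puck 68 mm in diameter, 24 mm high, with a round black window of 42 mm; it stands on the other side of the balance. Keep the fingertips out of the 50 mm above its window.
- print_sensor: The same round sensor; origin: centre of its underside, on the bench.
- empty_beaker: Bystander: empty glass beaker, 52 mm in diameter, 72 mm high, loose; origin: centre of its underside.
- flask: Bystander: stoppered glass volumetric flask with a long neck, 62 mm in diameter, 170 mm high, loose; origin: centre of its underside.
- amber_bottle: Bystander: brown glass bottle, 60 mm in diameter, 135 mm high, loose; origin: centre of its underside.
- weighing_bottle: Bystander: small lidded glass weighing bottle, 42 mm in diameter, 60 mm high, loose; origin: centre of its underside.
- cal_weight: Bystander: steel calibration weight with a knob, 31 mm in diameter, 53 mm high, loose; origin: centre of its underside.
- tablet_jar: Bystander: white plastic jar, 60 mm in diameter, 80 mm high, loose; origin: centre of its underside.
- spatula: Bystander: thin steel spatula lying flat, 163 mm long (its x), 4 mm high, loose; origin: middle of its underside.
Mind the look-alikes: they are no part of the job. Leave any blue or green look-alike of the tare_sensor alone.

How it is judged:
By the outcome, as a careful person would: the job done as asked, in the order asked, and still so for the second after the job is handed in, with the robot touching nothing.
It also fails if it takes over 45 s, if anything falls off the work surface, if the arm or the gripper's body presses on something with over 40 N, if the wrist force passes 120 N, or if a joint passes its speed limit or range.

### The arm

A 6-joint arm with a two-finger parallel gripper is mounted at the origin on the work surface. World frame = base frame: x ahead of the robot, y to its left, z up, the work surface at z = 0. Lengths are in m, angles in rad, forces in N, time in s.
With the tool pointing down it reaches from about 0.4 to 0.825 m from the base axis. Payload 7 kg.
Tool frame: the origin (TCP) lies at the centre of the arm's flange, where the gripper is bolted on; the fingertips stand 178 mm ahead of it and the grasp point (between the pads) lies 159 mm ahead of it; z points along the fingers, y is the direction in which the jaws open and shut (so a half turn about z gives the same grasp; the last joint's range is limited). The gripper opens to 88 mm and grips with 3 to 60 N. Pads are 19 mm wide; open, the fingers measure 130 mm over their backs; the gripper's body (78 mm by 193 mm) begins 47 mm behind the grasp point.
Start: joints at [1.527, 0.359, 0.012, 0, -1.224, -0.288], TCP at [0.22, 0.638, 0.405] pointing down, gripper open.
Joint ranges: [-3.07, 3.07], [-1.43, 2.12], [-1.02, 1.25], [-3.03, 1.67], [-3.05, -0], [-3.03, 3.03]. Speed limits (rad/s): [2.39, 2.39, 3.01, 3.14, 3.14, 3.14].

### API

Orientations are given as [roll, pitch, yaw] about the fixed x, y, z axes, in that order (R = Rz(yaw) Ry(pitch) Rx(roll)).
In Python, from station import * gives the robot as it stands.
- The arm moves only by the tool send_rows, never from a script. Its argument "motion" is a list of rows, each an object with "offset": the shift along the tool's x, y, z in cm, a list of three; "turn": the turn about the tool's z in degrees. In form: [{"offset": [x, y, z], "turn": turn}, ...]. A call has 1 to 8 rows; each row is the pose to reach, as a shift and turn from the pose commanded when the call began, along the tool's axes at that moment; what a row does not reach only later rows make up. A row lasts 1/10 s, in which the tool goes at most 50 mm and 8.59 degrees, less where a joint would pass 70% of its speed; a pose out of reach is approached as far as the arm can. A call with a gripper value outside its range is refused whole. "hand" is the opening, from -1 (shut) to 1 (fully open), set as the call begins (left out, the last holds). The fingers move at their own pace and stop on an object; "squeeze" is the grip in N (left out, the last holds). Time passes only in rows, so rows that repeat a pose let the fingers close. It gives the time, the measured TCP pose, the force and the opening at its end, in the units of the state.
- get_state(): the state, without advancing time (a new reading comes with each control period).
- grab_frame(name): name is "side" or "top" or "wrist"; returns a dict with "frame" (420x560x3 uint8, blue, green, red), "range_z" (420x560 float32, m along the optical axis (not along the pixel's ray), 0 where there is no reading), "vertical_fov" (degrees; the focal length in pixels is half the picture's height over the tangent of half this angle, whatever the lens; pixels are square), "cx", "cy" (the principal point, pixels), "cam_to_world" (4x4, takes a point from camera to world coordinates). Camera axes: x right, y up, looking along -z (the intrinsics and any distortion apply to the point x, -y, -z); pixel columns grow to the right and rows downward; lengths in m; the calibration is good to about 2 mm. The wrist camera is an equidistant fisheye: a pixel r from the principal point sees the ray r / f radians off the axis. A picture is of the moment at which its call begins.
- job_done(): hands the job in, once; it reports no verdict.
The state is a dict: "t": time; "q": joint angles; "qd": joint speeds; "joint_efforts": joint torques, N m; "eef_pos": TCP position; "ee_rot": TCP orientation; "force": force on the tool from outside, world axes, zero at the start; "moment": the same for the moment, N m; "width": finger opening in m.
Only numpy, scipy, OpenCV 4.12 (cv2) and the standard library are available. Lean on these libraries where they do the work, as an engineer would, in place of code of your own. Each camera call takes 0.05 s, during which the arm holds its last target. There are 200 camera calls.

## Working session

There is one attempt and no reset: what is moved stays moved. The work goes in short steps, Python scripts to look and compute and a tool call to move; the robot and the scene stay as the last step left them, time stands still between calls to the robot, and variables do not carry over. Pictures are saved under pics/ and viewed, about 8 in all and at most 12, crops included, and the job is handed in when it is done.

Besides the shell and the picture viewer there is one more tool, called after ">>>" in YAML: its name, and indented under it one key for each argument. send_rows: Moves the arm, as the interface text tells. Its arguments: {"type":"object","properties":{"motion":{"type":"array"},"hand":{"type":"number"},"squeeze":{"type":"number"}},"required":["motion"]}

```bash
mkdir -p pics
cat > h.py <<'E'
from station import *
import numpy as np, cv2
def grab(n,fn=None):
    g=grab_frame(n)
    if fn: cv2.imwrite('pics/'+fn,g['frame'])
    np.save('pics/'+n+'.npy',g,allow_pickle=True)
    return g
def load(n): return np.load('pics/'+n+'.npy',allow_pickle=True).item()
def ray(g,u,v,fish=False):
    f=210/np.tan(np.radians(g['vertical_fov'])/2)
    x,y=(u-g['cx'])/f,(v-g['cy'])/f
    if fish:
        r=np.hypot(x,y)+1e-12; d=np.array([x/r*np.sin(r),-y/r*np.sin(r),-np.cos(r)])
    else: d=np.array([x,-y,-1.])
    T=np.array(g['cam_to_world']); return T[:3,3],T[:3,:3]@d
def plane(g,u,v,z,fish=False):
    o,d=ray(g,u,v,fish); return o+d*(z-o[2])/d[2]
def depth(g,u,v):
    o,d=ray(g,u,v); return o+d*g['range_z'][int(v),int(u)]
E
python3 - <<'E'
from h import *
for n in('top','side'):
    g=grab(n,n+'1.png'); print(n,g['vertical_fov'],g['cx'],g['cy'],np.round(g['cam_to_world'],3).tolist())
a=load('top')['frame'];b=load('side')['frame']
s=get_state();print(s['eef_pos'],s['ee_rot'],s['width'],s['t'])
E
```

```text
top 51.69268387230588 279.5645447175246 215.36549543790778 [[-0.01, 0.988, -0.151, 0.337], [-1.0, -0.009, 0.004, 0.01], [0.002, 0.151, 0.988, 1.334], [0.0, 0.0, 0.0, 1.0]]
side 56.27459330739211 277.28179727987856 215.84308167199714 [[0.791, 0.475, -0.387, 0.069], [-0.612, 0.633, -0.474, -0.52], [0.019, 0.612, 0.791, 0.994], [0.0, 0.0, 0.0, 1.0]]
[0.21983949 0.63802156 0.40380462] [ 3.14007903e+00 -1.74234570e-04 -3.31923322e-01] 0.087645433404178 0.1
```

View pics/top1.png

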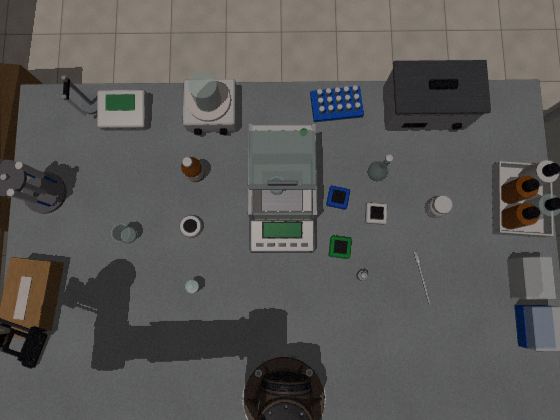

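View pics/side1.png

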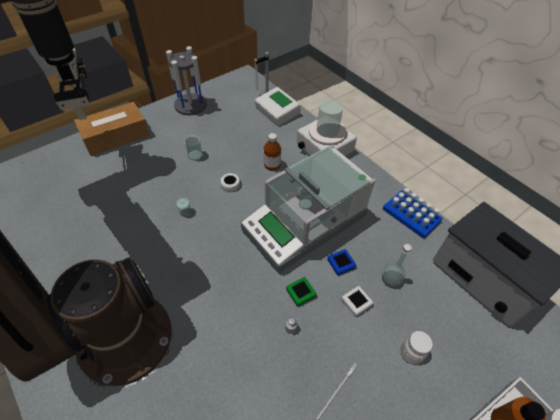

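The top view shows the balance at (282,188) with its lid grip near (283,183), and the white square tare sensor at (376,213). The round print sensor is at (191,226), the flask is close to the tare sensor at (378,170), and the blue and green decoys are at (338,197) and (340,247). The side view agrees. Next I'll measure positions and zoom in.

Run:
```python
from h import *
t=load('top');s=load('side')
a=t['frame'][100:260,160:460];cv2.imwrite('pics/z_top.png',cv2.resize(a,None,fx=2.6,fy=2.6,interpolation=cv2.INTER_CUBIC))
def dark(g,x0,x1,y0,y1,th=60):
    m=(g['frame'].max(2)[y0:y1,x0:x1]<th).astype(np.uint8)
    n,l,st,c=cv2.connectedComponentsWithStats(m)
    return [(st[i][4],(c[i]+[x0,y0]).round(1).tolist()) for i in range(1,n) if st[i][4]>15]
for nm,g,b in(('top tare',t,(366,387,203,224)),('side tare',s,(343,373,287,313)),('top print',t,(180,202,215,237)),('side print',s,(220,241,173,190))):
    for A,c in dark(g,*b): print(nm,A,c,plane(g,*c,.024).round(4))
# tare white block outline
for g,b in((t,(362,392,198,228)),(s,(338,378,282,318))):
    x0,x1,y0,y1=b; m=(g['frame'].min(2)[y0:y1,x0:x1]>150).astype(np.uint8)
    c=max(cv2.findContours(m,0,1)[0],key=cv2.contourArea)+[x0,y0]; r=cv2.minAreaRect(c.astype(np.float32)); print('block',r,plane(g,*r[0],.024).round(4))
# balance body footprint points
for nm,g,uv,z in(('rear TL',t,(249,126),.174),('rear TR',t,(314,126),.174),('front L',t,(251,250),.02),('front R',t,(313,250),.02),('grip L',t,(268,183),.208),('grip R',t,(298,183),.208),('flask',t,(378,171),.05),('flasktop',t,(389,158),.17),('cal',t,(363,275),.03)):
    print(nm,plane(g,*uv,z).round(3),depth(g,*uv).round(3))
```

```text
top tare 155 [376.7, 212.3] [ 0.544  -0.2924  0.024 ]
side tare 163 [357.5, 298.7] [ 0.5437 -0.291   0.024 ]
top print 18 [198.9, 218.6] [0.5297 0.2513 0.024 ]
top print 139 [189.9, 225.2] [0.5096 0.2783 0.024 ]
side print 71 [229.5, 179.5] [0.5096 0.2806 0.024 ]Traceback (most recent call last):
  File "<stdin>", line 13, in <module>
ValueError: max() iterable argument is empty
```

View pics/z_top.png

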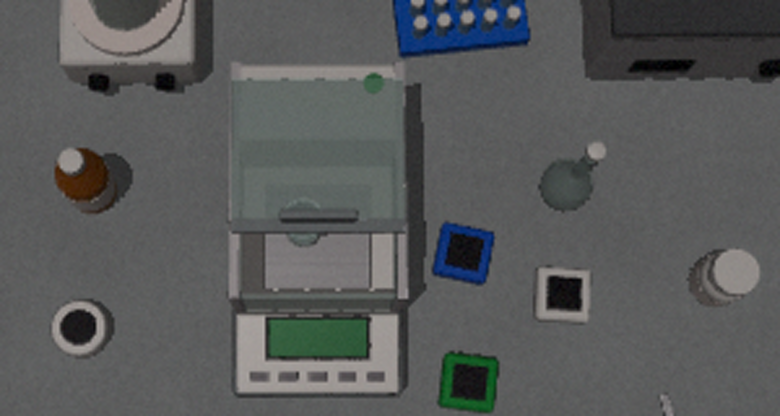

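The zoom shows the grip at original cols 267.7–297.3 and rows 180.4–185. The lid's front edge is at about row 188, and the chamber front is at about row 214. I still need the balance geometry.

Run:
```python
from h import *
t=load('top');s=load('side')
z=lambda u,v:(160+u/2.6,100+v/2.6)
for nm,uv,zz in(('rear TL',z(232,66),.174),('rear TR',z(405,66),.174),('front L',z(236,394),.02),('front R',z(400,394),.02),('grip L',z(280,215),.208),('grip R',z(357,215),.208),('lidfront',z(318,230),.182),('chamber L',z(231,298),.174),('chamber R',z(407,298),.174),('flask',z(566,186),.04),('flasktop',z(597,150),.17),('amber top',z(70,160),.135),('print',z(79,328),.024)):
    print(nm,plane(t,*uv,zz).round(3),depth(t,*uv).round(3))
# grip via dark pixels
f=t['frame'];print(f[176:190,270:296].mean((1,2)).round())
m=(f[176:189,262:304].max(2)<75).astype(np.uint8);n,l,st,c=cv2.connectedComponentsWithStats(m)
for i in range(1,n):
  if st[i][4]>20: print(st[i],plane(t,*(c[i]+[262,176]),.206).round(4))
i=1+np.argmax(st[1:,4]);v,u=np.nonzero(l==i);print('slope',np.polyfit(u,v,1))
# side view grip
f=s['frame'];cv2.imwrite('pics/z_side.png',cv2.resize(f[140:280,230:390],None,fx=4,fy=4,interpolation=cv2.INTER_CUBIC))
```

```text
rear TL [0.77  0.088 0.174] [0.77  0.088 0.174]
rear TR [ 0.768 -0.098  0.174] [ 0.834 -0.115 -0.004]
front L [0.428 0.093 0.02 ] [0.426 0.091 0.049]
front R [ 0.426 -0.098  0.02 ] [ 0.424 -0.095  0.048]
grip L [0.597 0.036 0.208] [0.597 0.036 0.207]
grip R [ 0.597 -0.042  0.208] [ 0.603 -0.044  0.179]
lidfront [ 0.587 -0.003  0.182] [ 0.586 -0.003  0.184]
chamber L [0.517 0.089 0.174] [0.517 0.088 0.177]
chamber R [ 0.516 -0.095  0.174] [ 0.515 -0.094  0.175]
flask [ 0.668 -0.297  0.04 ] [ 0.663 -0.292  0.061]
flasktop [ 0.674 -0.301  0.17 ] [ 0.673 -0.301  0.172]
amber top [0.678 0.268 0.135] [0.678 0.268 0.136]
print [0.507 0.277 0.024] [0.507 0.277 0.024]
[ 99. 100.  97.  94.  82.  83.  90.  82.  39.  49.  88.  88.  86.  62.]
[ 5  8 31  2 60] [ 0.5926 -0.0016  0.206 ]
slope [-1.26591517e-16  8.48333333e+00]
```

View pics/z_side.png

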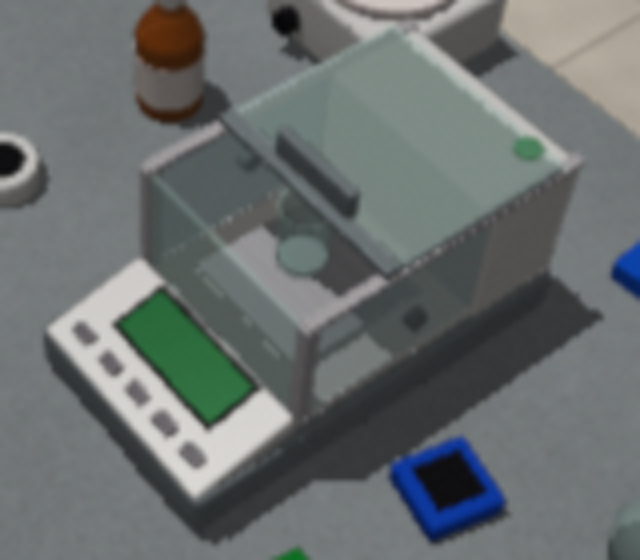

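Estimates: grip centre (0.597, -0.003) and yaw about 0. The lid is about 70 mm open, the tare window is at (0.544, -0.292) and the print window at (0.509, 0.279). I'll close the fingers and travel high to behind the grip.

>>> send_rows:
  motion:
    - {"offset": [2, 1.5, -2], "turn": -3}
    - {"offset": [6, 4.5, -4], "turn": -7}
    - {"offset": [10, 8, -4], "turn": -11}
    - {"offset": [14, 11, -4], "turn": -15}
    - {"offset": [18, 14, -4], "turn": -19}
    - {"offset": [22, 17, -4], "turn": -19}
    - {"offset": [26, 20, -4], "turn": -19}
    - {"offset": [30, 23.5, -4], "turn": -19}
  hand: -1
  squeeze: 5

```text
t: 0.9
eef_pos: [0.4227, 0.3249, 0.4445]
ee_rot: [3.141, 0.0, 0.0]
force: [1.6, 0.6, 0.4]
width: 0.029
```

>>> send_rows:
  motion:
    - {"offset": [3, 4, 0], "turn": 0}
    - {"offset": [6, 8, 0], "turn": 0}
    - {"offset": [9, 12, 0], "turn": 0}
    - {"offset": [12, 16, 0], "turn": 0}
    - {"offset": [15, 20.5, 0], "turn": 0}
    - {"offset": [18, 25, 0], "turn": 0}
    - {"offset": [21, 29.5, 0], "turn": 0}
    - {"offset": [21.5, 32.1, 0], "turn": 0}

```text
t: 1.7
eef_pos: [0.6385, 0.0034, 0.4435]
ee_rot: [3.141, 0.001, -0.001]
force: [0.1, 0.7, -0.6]
width: 0.0006
```

>>> send_rows:
  motion:
    - {"offset": [0, 0, 1], "turn": 0}
    - {"offset": [0, 0, 2], "turn": 0}
    - {"offset": [0, 0, 2.5], "turn": 0}
    - {"offset": [0, 0, 2.5], "turn": 0}

```text
t: 2.1
eef_pos: [0.6364, 0.0067, 0.4185]
ee_rot: [3.141, 0.002, 0.001]
force: [-0.5, 0.3, -0.3]
width: 0.0006
```

Run:
```python
from h import *
s=get_state();print(s['t'],s['eef_pos'],s['ee_rot'],s['width'],s['force'])
a=grab('side')['frame'][100:280,200:420]; b=grab('top')['frame'][100:260,200:380]
a=cv2.resize(a,(440,360)); b=cv2.resize(b,(360,320)); 
c=np.zeros((360,800,3),np.uint8); c[:,:440]=a; c[:320,440:]=b; cv2.imwrite('pics/c1.png',c)
```

```text
2.1 [0.63643348 0.00670274 0.41853536] [3.14127914e+00 1.93202475e-03 1.13379909e-03] 0.0005910075196601585 [-0.53517307  0.26354674 -0.30903994]
```

View pics/c1.png

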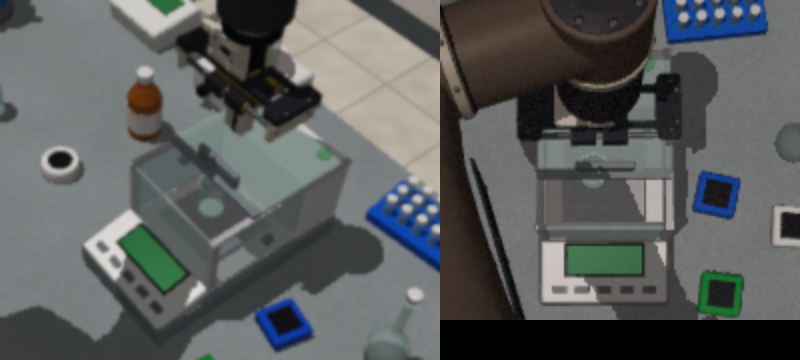

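The composite shows the fingers behind the grip, hovering above the lid glass, with the grip clear of them. I'm centring by 0.9 cm in y and descending gently.

>>> send_rows:
  motion:
    - {"offset": [0, 0.5, 1], "turn": 0}
    - {"offset": [0, 0.9, 2], "turn": 0}
    - {"offset": [0, 0.9, 3], "turn": 0}
    - {"offset": [0, 0.9, 3.7], "turn": 0}
    - {"offset": [0, 0.9, 4.2], "turn": 0}
    - {"offset": [0, 0.9, 4.6], "turn": 0}
    - {"offset": [0, 0.9, 4.6], "turn": 0}

```text
t: 2.9
eef_pos: [0.6369, -0.0033, 0.373]
ee_rot: [3.141, 0.001, -0.0]
force: [0.2, 0.2, 0.6]
width: 0.0003
```

Run:
```python
from h import *
s=get_state();print(s['t'],s['eef_pos'],s['ee_rot'],s['force'])
a=grab('side')['frame'][130:250,240:400]; cv2.imwrite('pics/c2.png',cv2.resize(a,None,fx=4,fy=4,interpolation=cv2.INTER_CUBIC))
```

```text
2.9 [ 0.63690222 -0.00325645  0.37304162] [ 3.14144062e+00  8.27798855e-04 -2.29824009e-04] [0.20091076 0.20921265 0.57189459]
```

View pics/c2.png

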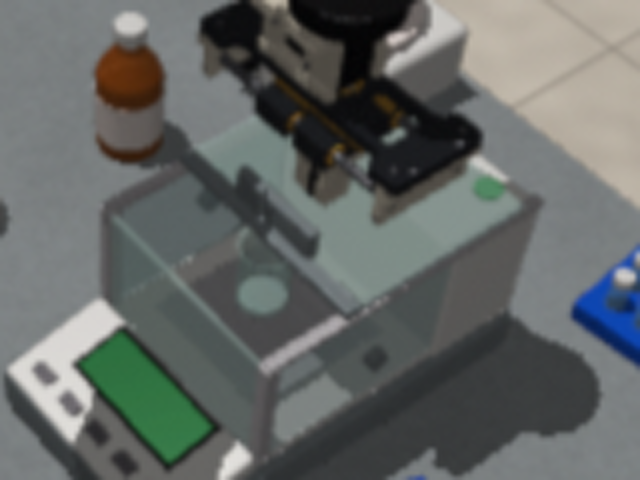

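The fingertips are down behind the strip and clear of the glass, with no force reading. I'm drawing them toward -x.

>>> send_rows:
  motion:
    - {"offset": [-0.7, 0, 0], "turn": 0}
    - {"offset": [-1.4, 0, 0], "turn": 0}
    - {"offset": [-1.9, 0, 0], "turn": 0}
    - {"offset": [-2.3, 0, 0], "turn": 0}
    - {"offset": [-2.6, 0, 0], "turn": 0}
    - {"offset": [-2.9, 0, 0], "turn": 0}
    - {"offset": [-3.2, 0, 0], "turn": 0}
    - {"offset": [-3.5, 0, 0], "turn": 0}

```text
t: 3.75
eef_pos: [0.6019, -0.0032, 0.3738]
ee_rot: [-3.141, -0.0, -0.0]
force: [1.6, -0.2, 1.1]
width: 0.0005
```

>>> send_rows:
  motion:
    - {"offset": [-0.4, 0, 0], "turn": 0}
    - {"offset": [-0.8, 0, 0], "turn": 0}
    - {"offset": [-1.2, 0, 0], "turn": 0}
    - {"offset": [-1.6, 0, 0], "turn": 0}
    - {"offset": [-2.0, 0, 0], "turn": 0}
    - {"offset": [-2.4, 0, 0], "turn": 0}

```text
t: 4.35
eef_pos: [0.5776, -0.0032, 0.3736]
ee_rot: [-3.141, 0.0, -0.0]
force: [1.1, 0.5, -0.1]
width: 0.0005
```

>>> send_rows:
  motion:
    - {"offset": [-0.4, 0, 0], "turn": 0}
    - {"offset": [-0.8, 0, 0], "turn": 0}
    - {"offset": [-1.2, 0, 0], "turn": 0}
    - {"offset": [-1.5, 0, 0], "turn": 0}
    - {"offset": [-1.8, 0, 0], "turn": 0}
    - {"offset": [-2.0, 0, 0], "turn": 0}

```text
t: 4.95
eef_pos: [0.5577, -0.0033, 0.3736]
ee_rot: [3.142, 0.0, -0.0]
force: [2.0, 1.0, -0.7]
width: 0.0003
```

Run:
```python
from h import *
s=get_state();print(s['t'],s['eef_pos'],s['ee_rot'],s['force'])
a=grab('side')['frame'][130:250,240:400]; cv2.imwrite('pics/c3.png',cv2.resize(a,None,fx=4,fy=4,interpolation=cv2.INTER_CUBIC))
```

```text
4.95 [ 0.55765251 -0.00327611  0.37364925] [ 3.14156685e+00  1.14280861e-04 -1.41384862e-04] [ 2.01400971  1.02120443 -0.70126311]
```

View pics/c3.png

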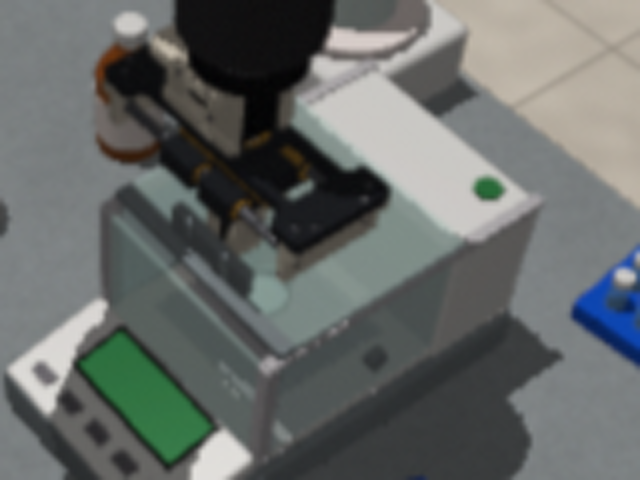

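The lid has followed the fingers. Its front edge still lies about 1–2 cm behind the chamber front at (270,365). I'm continuing in small steps and watching the force for the stop.

>>> send_rows:
  motion:
    - {"offset": [-0.3, 0, 0], "turn": 0}
    - {"offset": [-0.6, 0, 0], "turn": 0}
    - {"offset": [-0.8, 0, 0], "turn": 0}
    - {"offset": [-1.0, 0, 0], "turn": 0}

```text
t: 5.4
eef_pos: [0.5478, -0.0033, 0.3737]
ee_rot: [-3.142, -0.0, -0.0]
force: [1.1, 0.4, -0.2]
width: 0.0003
```

>>> send_rows:
  motion:
    - {"offset": [-0.2, 0, 0], "turn": 0}
    - {"offset": [-0.3, 0, 0], "turn": 0}
    - {"offset": [-0.4, 0, 0], "turn": 0}

```text
t: 5.7
eef_pos: [0.5463, -0.0031, 0.374]
ee_rot: [-3.141, -0.007, 0.0]
force: [18.8, -4.6, -12.0]
width: 0.0004
```

The firm stop shows at x≈0.546 (18.8 N), as expected. I'm backing off and rising.

>>> send_rows:
  motion:
    - {"offset": [0.4, 0, 0], "turn": 0}
    - {"offset": [1.4, 0, 0], "turn": 0}
    - {"offset": [2.4, 0, 0], "turn": 0}
    - {"offset": [2.4, 0, -2], "turn": 0}
    - {"offset": [2.4, 0, -5], "turn": 0}
    - {"offset": [2.4, 0, -8], "turn": 0}
    - {"offset": [2.4, 0, -8], "turn": 0}

```text
t: 6.4
eef_pos: [0.5693, -0.0033, 0.458]
ee_rot: [-3.141, -0.006, 0.0]
force: [0.0, 0.1, 0.5]
width: 0.0002
```

>>> send_rows:
  motion:
    - {"offset": [0, 4, 0], "turn": 0}
    - {"offset": [-0.3, 8, 0], "turn": 0}
    - {"offset": [-0.6, 12, 0], "turn": 0}
    - {"offset": [-1, 16, 0], "turn": 0}
    - {"offset": [-1.5, 20, 0], "turn": 0}
    - {"offset": [-2, 24, 0], "turn": 0}
    - {"offset": [-2.3, 27, 0], "turn": 0}
    - {"offset": [-2.3, 28.8, 0], "turn": 0}

```text
t: 7.2
eef_pos: [0.5445, -0.2937, 0.4528]
ee_rot: [-3.141, 0.001, -0.002]
force: [0.0, 0.0, 0.4]
width: 0.0006
```

Run:
```python
from h import *
s=get_state();print(s['t'],s['eef_pos'],s['ee_rot'],s['force'])
t=grab('top')
a=t['frame'][100:260,200:420]; cv2.imwrite('pics/c4.png',cv2.resize(a,None,fx=3.5,fy=3.5,interpolation=cv2.INTER_CUBIC))
f=t['frame'];print(f[185:220,272:292].mean((1,2)).round())
```

```text
7.2 [ 0.54454651 -0.29370759  0.45283622] [-3.14132377e+00  1.43199112e-03 -2.05586517e-03] [0.02510089 0.04570098 0.38860809]
[121. 122. 123. 123. 121. 120. 119. 115. 112. 110. 113. 114. 113. 113.
 114. 114. 113. 115. 115. 113.  96.  94. 104.  94.  49.  70. 104. 105.
 106.  90.  78.  78.  78.  83. 101.]
```

View pics/c4.png

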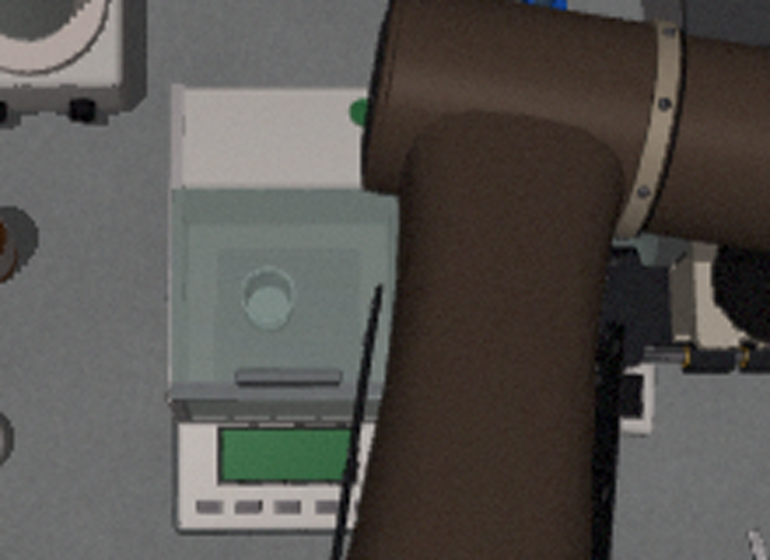

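The lid is shut: its front edge sits at the chamber front and its rear edge at the housing line. The beaker still stands on the pan at crop (268,297). The flask and sensor are partly hidden by the arm. Now I'm descending over the tare window.

>>> send_rows:
  motion:
    - {"offset": [0, 0, 3], "turn": 0}
    - {"offset": [0, 0, 6], "turn": 0}
    - {"offset": [0, 0, 9], "turn": 0}
    - {"offset": [0, 0, 12], "turn": 0}
    - {"offset": [0, 0, 14.5], "turn": 0}
    - {"offset": [0, 0, 16], "turn": 0}
    - {"offset": [0, 0, 16], "turn": 0}

```text
t: 7.95
eef_pos: [0.5443, -0.291, 0.2905]
ee_rot: [-3.14, 0.005, -0.001]
force: [-0.6, -0.6, -0.5]
width: 0.0004
```

Run:
```python
from h import *
s=get_state();print(s['t'],s['eef_pos'],s['ee_rot'],s['force'])
a=grab('side')['frame'][200:340,290:450]; b=grab('wrist')['frame']
c=np.zeros((420,800,3),np.uint8); c[:280,:320]=cv2.resize(a,(320,280)); c[:360,320:]=cv2.resize(b,(480,360)); cv2.imwrite('pics/c5.png',c)
```

```text
7.95 [ 0.54427199 -0.29101033  0.29048373] [-3.14001097e+00  5.42264777e-03 -6.31959188e-04] [-0.57789829 -0.61138978 -0.50414224]
```

View pics/c5.png

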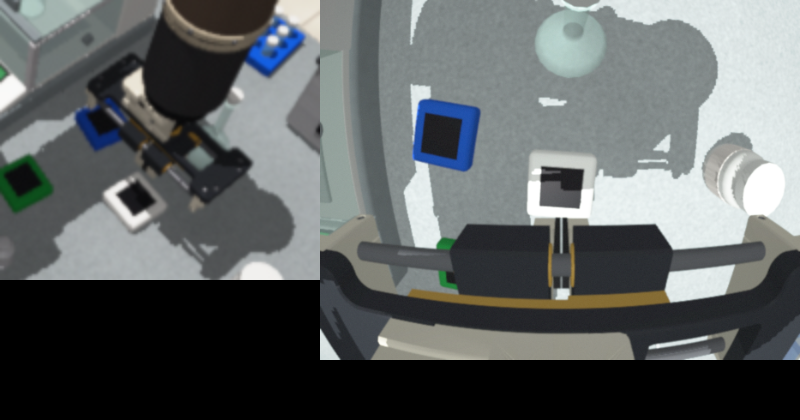

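The side view shows the hand over the white sensor. The wrist view shows the closed fingertips in line with the white square window at (560,187), with the flask beyond. I'm checking camera clearance and refining the window position.

Run:
```python
from h import *
g=load('wrist');print(np.array(g['cam_to_world'])[:3,3].round(3),get_state()['eef_pos'])
k=560/480
# white block outer corners in the view
for u,v in((531-320,150),(597-320,152)): print(plane(g,u*k,v*k,.024,True).round(4))
for u,v in((541-320,167),(584-320,167)): print('win far',plane(g,u*k,v*k,.024,True).round(4))
print('flask top',plane(g,(573-320)*k,30*k,.17,True).round(3))
```

```text
[ 0.626 -0.291  0.273] [ 0.54528788 -0.29135111  0.29357079]
[ 0.5785 -0.2638  0.024 ]
[ 0.5767 -0.3241  0.024 ]
win far [ 0.5625 -0.2727  0.024 ]
win far [ 0.5625 -0.3124  0.024 ]
flask top [ 0.652 -0.296  0.17 ]
```

The window centre is confirmed at about (0.544, -0.293). The hand clears the flask. Making the final descent slowly.

>>> send_rows:
  motion:
    - {"offset": [0, 0.1, 1.5], "turn": 0}
    - {"offset": [-0.1, 0.1, 3], "turn": 0}
    - {"offset": [-0.1, 0.1, 4.2], "turn": 0}
    - {"offset": [-0.1, 0.1, 5.2], "turn": 0}
    - {"offset": [-0.1, 0.1, 6], "turn": 0}
    - {"offset": [-0.1, 0.1, 6.6], "turn": 0}
    - {"offset": [-0.1, 0.1, 6.6], "turn": 0}

```text
t: 8.75
eef_pos: [0.5437, -0.2922, 0.2269]
ee_rot: [-3.141, 0.001, -0.0]
force: [-0.8, 0.0, -0.1]
width: 0.0006
```

>>> send_rows:
  motion:
    - {"offset": [0, 0, 0], "turn": 0}
    - {"offset": [0, 0, 0], "turn": 0}

```text
t: 8.95
eef_pos: [0.5442, -0.2923, 0.2282]
ee_rot: [3.141, -0.001, -0.0]
force: [0.5, 0.3, -0.5]
width: 0.0007
```

Tip height is 26 mm above the window. I'm going 6 mm lower and holding for over 2 s.

>>> send_rows:
  motion:
    - {"offset": [0, 0, 0.3], "turn": 0}
    - {"offset": [0, 0, 0.6], "turn": 0}
    - {"offset": [0, 0, 0.6], "turn": 0}
    - {"offset": [0, 0, 0.6], "turn": 0}
    - {"offset": [0, 0, 0.6], "turn": 0}
    - {"offset": [0, 0, 0.6], "turn": 0}
    - {"offset": [0, 0, 0.6], "turn": 0}
    - {"offset": [0, 0, 0.6], "turn": 0}

```text
t: 9.75
eef_pos: [0.5439, -0.2923, 0.2217]
ee_rot: [3.142, -0.0, -0.0]
force: [0.5, 1.0, -0.2]
width: 0.0005
```

>>> send_rows:
  motion:
    - {"offset": [0, 0, 0], "turn": 0}
    - {"offset": [0, 0, 0], "turn": 0}
    - {"offset": [0, 0, 0], "turn": 0}
    - {"offset": [0, 0, 0], "turn": 0}
    - {"offset": [0, 0, 0], "turn": 0}
    - {"offset": [0, 0, 0], "turn": 0}
    - {"offset": [0, 0, 0], "turn": 0}
    - {"offset": [0, 0, 0], "turn": 0}

```text
t: 10.55
eef_pos: [0.5439, -0.2923, 0.2217]
ee_rot: [3.142, 0.0, -0.0]
force: [0.1, -0.6, 0.5]
width: 0.0005
```

Run:
```python
from h import *
s=get_state();print(s['t'],s['eef_pos'],s['force'])
a=grab('side')['frame'][180:340,230:450];g=grab('wrist')
c=np.zeros((400,800,3),np.uint8); c[:280,:385]=cv2.resize(a,(385,280)); c[:311,385:]=cv2.resize(g['frame'],(415,311)); cv2.imwrite('pics/c6.png',c)
```

```text
10.55 [ 0.54388362 -0.29225148  0.2216532 ] [ 0.13406539 -0.62958047  0.46616765]
```

View pics/c6.png

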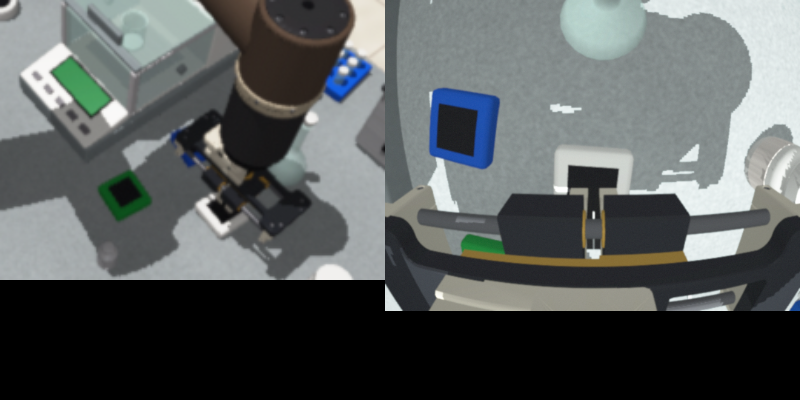

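>>> send_rows:
  motion:
    - {"offset": [0, 0, 0], "turn": 0}
    - {"offset": [0, 0, 0], "turn": 0}
    - {"offset": [0, 0, 0], "turn": 0}
    - {"offset": [0, 0, 0], "turn": 0}
    - {"offset": [0, 0, 0], "turn": 0}
    - {"offset": [0, 0, 0], "turn": 0}
    - {"offset": [0, 0, 0], "turn": 0}
    - {"offset": [0, 0, 0], "turn": 0}

```text
t: 11.45
eef_pos: [0.5439, -0.2922, 0.2217]
ee_rot: [-3.142, -0.0, -0.0]
force: [-0.2, 0.2, -0.1]
width: 0.0001
```

The view shows the closed fingertips over the black window of the white square sensor. Nothing is touched, and the lid is still shut. After a little more hold I'll go straight up and away.

>>> send_rows:
  motion:
    - {"offset": [0, 0, 0], "turn": 0}
    - {"offset": [0, 0, 0], "turn": 0}
    - {"offset": [0, 0, -2], "turn": 0}
    - {"offset": [0, 0, -5], "turn": 0}
    - {"offset": [0, 0, -9], "turn": 0}
    - {"offset": [0, 0, -13], "turn": 0}
    - {"offset": [0, 0, -17], "turn": 0}
    - {"offset": [0, 0, -20], "turn": 0}

```text
t: 12.25
eef_pos: [0.5438, -0.2924, 0.4248]
ee_rot: [3.141, -0.003, -0.0]
force: [0.1, -0.1, -0.8]
width: 0.0003
```

>>> send_rows:
  motion:
    - {"offset": [-1, 3, -1], "turn": 0}
    - {"offset": [-3, 6, -2], "turn": 0}
    - {"offset": [-5, 9, -2], "turn": 0}
    - {"offset": [-7, 12, -2], "turn": 0}
    - {"offset": [-9, 15, -2], "turn": 0}
    - {"offset": [-10, 17, -2], "turn": 0}
    - {"offset": [-10, 18, -2], "turn": 0}
    - {"offset": [-10, 18, -2], "turn": 0}

```text
t: 13.05
eef_pos: [0.4436, -0.4732, 0.4413]
ee_rot: [-3.141, 0.0, -0.002]
force: [0.7, -0.5, -1.1]
width: 0.0009
```

Run:
```python
from h import *
s=get_state();print(s['t'],s['eef_pos'],s['force'],np.abs(s['qd']).max())
grab('top','end.png')
```

```text
13.05 [ 0.44363915 -0.47321338  0.44125382] [ 0.67463135 -0.49202903 -1.12680495] 0.029942542077897205
```

View pics/end.png

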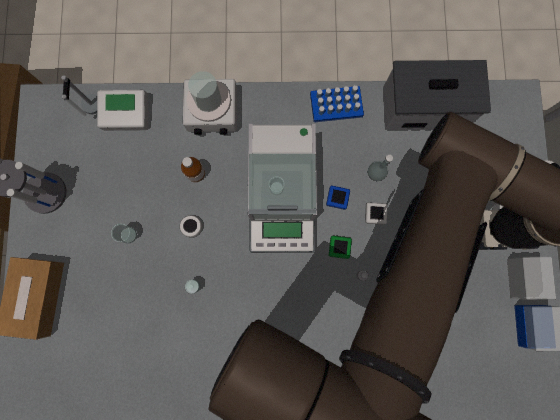

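The lid is shut with its grip at (282,208) and the beaker is on the pan at (277,185). The flask at (378,170) and the other visible items haven't moved, and the hand is well away. Handing the job in.

```bash
python3 -c "
from station import *
print(job_done())"
```

```text
the job is handed in; nothing more can be done
None
```

I slid the lid shut and held the fingertips over the square tare sensor for a little over 2 s. I then moved the hand well away and handed the job in at about 13 s. The display can't be read in the images and no verdict is given, so I couldn't confirm that the balance registered the tare.

- **Lid:** I drew it shut from behind its grip with closed fingertips, at about 1–2 N while sliding. It ended on its firm stop, with a brief 19 N reading. The pictures show the front edge at the chamber front and the beaker still standing on the pan.
- **Tare:** The fingertips were about 20 mm above the window and within about 2 mm of its centre, with no contact force. They held there from about 9.2 to 11.6 s.
- **Other items:** The last top view shows the print sensor and all visible bystanders where they were. The arm hid the tablet jar and the spatula in that picture, so their final positions weren't checked, though the hand stayed high near them.
- **Flask position:** The wrist view put the top of the flask about 2 cm nearer than the top view did (x 0.652 against 0.674). The hand cleared it either way.

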